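# Level scoop of firing discs

### The arm

A 7-joint arm with a two-finger parallel gripper is mounted at the origin on the work surface. World frame = base frame: x ahead of the robot, y to its left, z up, the work surface at z = 0. Lengths are in mm, angles in rad, forces in N, time in s.
With the tool pointing down it reaches from about 400 to 925 mm from the base axis. Payload 4.1 kg.
Tool frame: the origin (TCP) lies midway between the tips of the shut fingers; the grasp point (between the pads) lies 19 mm behind it; z points along the fingers, y is the line along which they close (so a half turn about z gives the same grasp; the last joint's range is limited). The gripper opens to 85 mm and grips with 20 to 120 N. Pads are 22 mm wide; open, the fingers measure 114 mm over their backs; the gripper's body (76 mm by 85 mm) begins 54 mm behind the grasp point. The pads swing forward as they close: fully open they stand 13 mm farther back than shut.
Start: joints at [-1.229, 0.398, 0.045, 1.537, -0.019, 1.207, -0.051], TCP at [277.316, 587.911, 231.347] pointing down, gripper open.
Joint ranges: [-2.82, 2.82], [-0.49, 2.23], [-1.37, 1.46], [0, 2.46], [-1.36, 4.5], [0.23, 2], [-2.94, 2.94]. Speed limits (rad/s): [2.57, 2.57, 3.14, 3.14, 3.14, 3.14, 3.14].

### API

Orientations are given as a unit quaternion [x, y, z, w].
In Python, from bench import manip gives the robot as it stands. Calls block until the motion is done:
- manip.move_pose(position, orientation): joint-space move of the TCP to a pose.
- manip.move_linear(position, rotation=None, rate=150, stop_force=None): straight line of the TCP; rotation=None keeps the orientation; rate is the mean speed in mm/s. With stop_force (N) it stops when the force on the tool has changed by that much, and returns True; else False.
- manip.movej(angles): joint-space move.
- manip.grip(opening, grasp_force=None): finger opening in mm; grasp_force is the grip in N (None keeps the last); returns when the fingers have stopped.
- manip.dwell(seconds).
- manip.ik(position, orientation): joint angles nearest the present ones, or None.
- manip.sense(): the state.
- manip.capture(name): name is "scene" or "top" or "wrist"; returns (picture, depth): 384x512x3 uint8, red, green, blue; 384x512 float32, mm along the optical axis (not along the pixel's ray), 0 where there is no reading.
- manip.get_calibration(name): a dict with "vertical_fov" (degrees; the focal length in pixels is half the picture's height over the tangent of half this angle, whatever the lens; pixels are square), "cx", "cy" (the principal point, pixels), "R" (3x3) and "t" (3): a world point X has camera coordinates R X + t; the wrist camera has in their place "tool_from_camera" (4x4, takes a point from camera to tool coordinates, whose origin is the TCP and whose axes are the flange's). Camera axes: x right, y down, z forward; pixel columns grow to the right and rows downward; lengths in mm; the calibration is good to about 2 mm. The wrist camera is an equidistant fisheye: a pixel r from the principal point sees the ray r / f radians off the axis. A picture is of the moment at which its call begins: read the wrist's pose just before it. get_calibration takes no time and is no camera call.
A pose or a line that the arm cannot do raises manip.MotionError and nothing moves.
- manip.close_job(): hands the job in; it is judged then, once.
Trained networks look in the newest picture that a camera, given by its name, has taken for a name from the list of things; names that differ only in an ending like _2 or _b are one class to them, and where a whole thing is asked for, a point or a joint stands for the part that bears it (a point fixed in the world has none). Each returns a list of dicts, best first, with "score" (0 to 1); they miss things now and then, are a little off and sometimes report something else, mostly with a low value. They report only what shows in the picture. A call takes as long as a camera call. They do not tell look-alikes from the thing itself.
- manip.find_in(camera, label): "location" ([column, row] in pixels, amid what is visible of it).
- manip.outline_of(camera, label): "mask" (384x512 bool, what is visible of it) and "location" ([column, row] in pixels, amid what is visible of it).
The state is a dict: "t": time; "joint_positions": joint angles; "dq": joint speeds; "joint_torque": joint torques, N m; "ee_pos": TCP position; "eef_rot": TCP orientation; "contact_force": force on the tool from outside, world axes, zero at the start; "wrist_torque": the same for the moment, N m; "grip_width": finger opening in mm; "gripper_force": force on a finger pad.
Only numpy, scipy, OpenCV 4.12 (cv2) and the standard library are available. Lean on these libraries where they do the work, as an engineer would, in place of code of your own. Each camera call takes 0.05 s, during which the arm holds its last target. There are 200 camera calls.

### The job

With the upright-handled scoop, slide in under the stack of three white ceramic discs in front of the stop wall of the tray and lift all three. Carry the scoop sideways just below the strike bar, so that the bar knocks the top disc off and back into the tray, leaving the scoop level with two. Then set the scoop with its two discs down upright on the bare end of the tray board, past the bar, and let go.

Things in the scene. Friction and masses are not known exactly. Their poses are not given: they have to be found in the camera images.
- scoop: Loose steel scoop, 200 g, with tall upright black handle. Origin: underside, mid-pocket; z up, +x out of its open mouth. Pocket: floor 3 thick, flat to x=22, lip edge x=32; back wall x=-30..-26, sides inside y=±30, outside ±34, ending x=14; rim z=31, two discs deep. Handle centre x=-53, z 55-115, 14 thick in x, 40 wide in y: grip from above near z=95, fingers closing along x. mm. (Other spoon: small round cup.)
- tray: Fixed grey board 220(x) x 340(y) x 10 mm, yaw within 0.2 of robot axes. Origin: underside centre, +x away from robot, z up; top z=10. Tray end (y<0): stop wall on far side, near face x=65, y -170..-40, top z=32; side wall inner face y=-164, 16 high; near side open, so the scoop slides in along +x flat on the board. Bare end: y 40..170, scoop goes here, origin at least 30 past centre.
- bar_end (a point): Free end of the strike bar, at its underside. Bar fixed on the board, level, 102 mm long along board x, 8 wide, 16 high; point at board x=5, y=-15, z=62 (52 above board top); its post is at the far end, x=89..107. The pocket goes under it, the handle passes on the near side of the free end. Scoop underside 15 mm above the board: bar meets third disc at mid-height (7 to 21 works).
- disc_mid: Middle of a stack of three equal loose white ceramic discs, 44 mm diameter, 14 thick, 50 g, edges bevelled (6 in, 4 high). Origin: underside centre. The lowest, unlisted, is right below, on the board. Stack rim 3-25 mm short of the stop wall. Pushed by the lip it slides to the wall, then the lip rides under (few N) until lip and wall nearly meet; draw back a few mm, lift. In the scoop: z=17 above its underside.
- disc_top: Top disc of the same stack, like the others; origin: underside centre. In the full scoop its underside is 31 mm above the scoop's underside, level with the rim: the one too many, for the bar to knock off, falling back onto the tray end.
There are look-alikes about, which are no part of the job. Leave any green, pink or yellow look-alike of the disc_top alone.

How it is judged:
By the outcome, as a careful person would: the job done as asked, in the order asked, and still so for the second after the job is handed in, with the robot touching nothing.
It also fails if it takes over 51 s, if anything falls off the work surface, if the arm or the gripper's body presses on something with over 40 N, if the wrist force passes 120 N, or if a joint passes its speed limit or range.

## Working session

There is one attempt and no reset: what is moved stays moved. The work goes in short steps, each a Python script; the robot and the scene stay as the last script left them, time stands still between calls to the robot, and variables do not carry over. Pictures are saved under pics/ and viewed, at most 12 in all, crops included, and the job is handed in when it is done.

```bash
mkdir -p pics; cat > h.py <<'E'
from bench import manip as m
import numpy as np, cv2
from scipy.spatial.transform import Rotation as R
def cloud(cam, depth):
    c=m.get_calibration(cam); f=192/np.tan(np.radians(c["vertical_fov"])/2)
    v,u=np.mgrid[0:384,0:512]
    P=np.stack([(u-c["cx"])/f*depth,(v-c["cy"])/f*depth,depth],-1)
    W=(P-np.array(c["t"]))@np.array(c["R"])   # R^T (P-t)
    W[depth<=0]=np.nan
    return W
def save(n,p): cv2.imwrite(f"pics/{n}.png",cv2.cvtColor(p,cv2.COLOR_RGB2BGR))
E
python3 - <<'E'
from h import *
for cam in("top","scene"):
    p,d=m.capture(cam); save(cam,p); np.save(cam+"_d.npy",d); np.save(cam+"_p.npy",p)
    W=cloud(cam,d)
    for l in("scoop","tray","bar_end","disc_mid","disc_top"):
        for r in m.find_in(cam,l):
            c,q=map(int,np.round(r["location"])); print(cam,l,round(r["score"],2),c,q,np.round(W[q,c]))
print(m.sense()["t"], m.sense()["eef_rot"])
E
```

```text
top scoop 0.6 157 167 [638. 258.   2.]
top tray 0.79 302 225 [ 500. -110.   14.]
top bar_end 0.78 296 224 [502. -95.  15.]
top disc_mid 0.52 341 204 [ 552. -197.   51.]
top disc_top 0.76 376 147 [ 700. -292.   15.]
top disc_top 0.73 395 176 [ 628. -340.   12.]
top disc_top 0.71 337 150 [ 690. -195.   12.]
top disc_top 0.66 341 205 [ 549. -197.   51.]
scene scoop 0.6 361 218 [628. 263.  24.]
scene tray 0.58 217 198 [ 535. -102.   11.]
scene bar_end 0.64 222 200 [543. -88.  10.]
scene disc_top 0.6 121 219 [ 647. -331.   14.]
scene disc_top 0.6 130 236 [ 714. -292.   15.]
scene disc_top 0.55 180 232 [ 694. -179.   15.]
scene disc_top 0.5 181 188 [ 559. -193.   54.]
0.6 [2.18579239e-01 9.75819199e-01 7.60765100e-05 2.13044961e-05]
```

View pics/top.png

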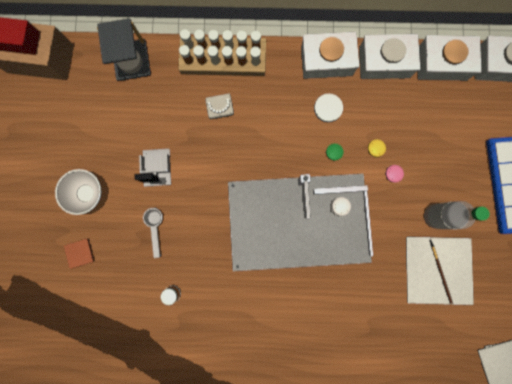

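View pics/scene.png

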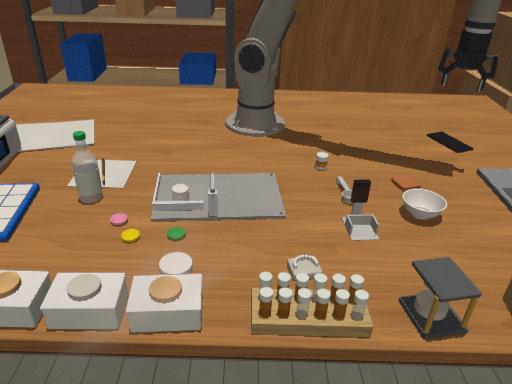

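```bash
python3 - <<'E'
from h import *
def rect(P,n):
    r=cv2.minAreaRect((P[:,:2]).astype(np.float32)); print(n,len(P),np.round(r[0],1),np.round(r[1],1),round(r[2],2))
Ws={}
for cam in("top","scene"):
    p=np.load(cam+"_p.npy").astype(int); d=np.load(cam+"_d.npy"); W=cloud(cam,d); Ws[cam]=W
    z=W[...,2]; x=W[...,0]; y=W[...,1]
    sat=p.max(-1)-p.min(-1)
    roi=(x>360)&(x<680)&(y>-320)&(y<140)
    print(cam,"table z",np.nanmedian(z[(x>400)&(x<800)&(y>100)&(y<180)]))
    t=roi&(sat<25)&(z>4)&(z<18)
    t=cv2.morphologyEx(t.astype(np.uint8),cv2.MORPH_OPEN,np.ones((3,3)))>0
    rect(W[t],"tray")
    for lo,hi,n in((45,60,"disc"),):
        q=roi&(z>lo)&(z<hi)&(y<-165)&(y>-225)&(x>500)&(x<600); rect(W[q],n); print(np.median(W[q],0).round(1), W[q].mean(0).round(1))
    q=roi&(z>66)&(z<95); rect(W[q],"bar/top"); print(W[q].mean(0).round(1), np.nanmax(z[roi]).round(1))
    q=roi&(z>27)&(z<40)&(y<-60); rect(W[q],"wall")
    s=(x>540)&(x<720)&(y>200)&(y<340)
    q=s&(z>60)&(z<130); rect(W[q],"handle"); print(W[q].mean(0).round(1))
    q=s&(z>105)&(z<130); rect(W[q],"handletop"); print(W[q].mean(0).round(1))
    q=s&(z>4)&(z<40); rect(W[q],"scooplow")
E
```

```text
top table z -0.3862831931079673
tray 11082 [ 509.2 -101.4] [216.6 337.2] 4.95
disc 263 [ 548.5 -197.6] [40.5 42.7] 2.1
[ 549.  -196.8   50.6] [ 548.5 -197.4   50.4]
bar/top 228 [ 568.1 -109.8] [100.1  22.1] 2.33
[ 576.  -110.2   77. ] 84.1
wall 314 [ 559.6 -224.7] [238.7 111.5] 47.18
handle 211 [599.8 255.7] [14.6 40.5] 4.92
[598.1 252.2 101.6]
handletop 126 [600.  255.7] [14.2 40.4] 5.29
[599.4 255.4 114. ]
scooplow 373 [629.4 272.9] [110.6 158.6] 82.6
scene table z 0.5078185811056186
tray 4626 [ 511.9 -101.5] [225.5 338.1] 4.92
disc 135 [ 554.  -196.7] [42.2 41.3] 8.79
[ 558.1 -197.1   51.3] [ 556.4 -197.    51. ]
bar/top 122 [ 570.2 -111. ] [103.2  19.8] 3.69
[ 593.3 -109.8   77.2] 84.1
wall 350 [ 568.  -222.5] [248.3 104.7] 45.23
handle 376 [604.4 255.7] [41.4 16.1] 89.92
[606.9 254.5  90.9]
handletop 106 [604.  255.9] [14.4 41.7] 3.41
[605.7 254.5 112.3]
scooplow 599 [637.1 265.6] [ 94.6 117. ] 4.92
```

```bash
cat >> h.py <<'E'
def q(th):
    y=np.array([np.cos(th),np.sin(th),0]); z=np.array([0,0,-1.]); return R.from_matrix(np.stack([np.cross(y,z),y,z],1)).as_quat()
def wrist():
    s=m.sense(); p,d=m.capture("wrist"); c=m.get_calibration("wrist")
    f=192/np.tan(np.radians(c["vertical_fov"])/2)
    v,u=np.mgrid[0:384,0:512]; a=u-c["cx"]; b=v-c["cy"]; r=np.hypot(a,b)+1e-9; t=r/f
    k=np.tan(np.minimum(t,1.4))/r
    P=np.stack([a*k*d,b*k*d,d],-1); P[(d<=0)|(t>1.3)]=np.nan
    T=np.array(c["tool_from_camera"]); P=P@T[:3,:3].T+T[:3,3]
    return p,P@R.from_quat(s["eef_rot"]).as_matrix().T+np.array(s["ee_pos"])
def rect(P,n):
    P=P[np.isfinite(P).all(1)]; r=cv2.minAreaRect((P[:,:2]).astype(np.float32)); print(n,len(P),np.round(r[0],1),np.round(r[1],1),round(r[2],2),P.mean(0).round(1))
E
python3 - <<'E'
from h import *
print(np.round(m.get_calibration("wrist")["tool_from_camera"],2).tolist())
for th in (0.086,0.086+np.pi,0.086-np.pi):
    for P in ([602,256,220],[602,256,76],[430,-195,100],[420,0,100]):
        j=m.ik(P,q(th)); print(round(th,2),P,None if j is None else np.round(j,2))
m.move_pose([602,256,230],q(0.08))
p,W=wrist(); save("w1",p); np.save("w1.npy",W)
x,y,z=W[...,0],W[...,1],W[...,2]
print("table",np.nanmedian(z[(z<8)]))
s=(abs(x-600)<60)&(abs(y-256)<60)
rect(W[s&(z>108)&(z<125)],"handletop")
s=(x>560)&(x<720)&(y>200)&(y<310)
rect(W[s&(z>22)&(z<36)],"rim"); rect(W[s&(z>1.8)&(z<36)],"low")
print(m.sense()["t"])
E
```

```text
[[0.0, -0.95, -0.32, 81.82], [1.0, 0.0, -0.0, 0.5], [0.0, -0.32, 0.95, -142.51], [0.0, 0.0, 0.0, 1.0]]
0.09 [602, 256, 220] [-0.76  0.44  0.41  1.55 -0.19  1.19 -0.23]
0.09 [602, 256, 76] [-0.74  0.58  0.38  1.68 -0.25  0.93 -0.18]
0.09 [430, -195, 100] [-0.47  0.38  0.97  2.11 -0.42  0.86  0.84]
0.09 [420, 0, 100] [-0.7   0.18  0.66  2.21 -0.16  0.79  0.15]
3.23 [602, 256, 220] [-0.39  0.41 -0.11  1.54  0.05  1.19  2.72]
3.23 [602, 256, 76] [-0.34  0.55 -0.18  1.67  0.12  0.93  2.67]
3.23 [430, -195, 100] [-0.64  0.59  1.27  2.11 -0.7   0.97 -2.03]
3.23 [420, 0, 100] [-1.16  0.42  1.28  2.22 -0.54  0.87 -2.59]
-3.06 [602, 256, 220] [-0.39  0.41 -0.11  1.54  0.05  1.19  2.72]
-3.06 [602, 256, 76] [-0.34  0.55 -0.18  1.67  0.12  0.93  2.67]
-3.06 [430, -195, 100] [-0.64  0.59  1.27  2.11 -0.7   0.97 -2.03]
-3.06 [420, 0, 100] [-1.16  0.42  1.28  2.22 -0.54  0.87 -2.59]
table -0.031078915805949237
handletop 609 [601.  256.3] [12.8 39.6] 5.15 [601.1 257.4 114.7]
rim 576 [638.3 258.9] [58.9 68.2] 5.55 [637.  257.   29.2]
low 3249 [640.8 255.1] [ 96.7 154. ] 88.58 [642.  259.8   8.7]
2.35
```

View pics/w1.png

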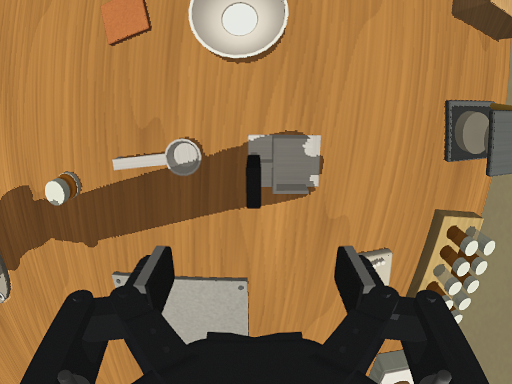

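```bash
python3 - <<'E'
from h import *
th=0.092
m.move_linear([601.5,256.5,120],q(th),rate=150)
m.move_linear([601.5,256.5,76],rate=100)
m.grip(0,90); s=m.sense(); print(s["grip_width"],s["gripper_force"],s["ee_pos"])
m.move_linear([601.5,256.5,200],rate=120)
s=m.sense(); print(s["grip_width"],s["gripper_force"],s["contact_force"],s["t"])
m.move_pose([440,-60,240],q(0.0864))
p,W=wrist(); save("w2",p); np.save("w2.npy",W); np.save("w2p.npy",p)
x,y,z=W[...,0],W[...,1],W[...,2]; sat=p.max(-1).astype(int)-p.min(-1)
roi=(x>380)&(x<660)&(y>-300)&(y<100)
t=roi&(sat<25)&(z>5)&(z<16); t=cv2.morphologyEx(t.astype(np.uint8),cv2.MORPH_OPEN,np.ones((3,3)))>0
rect(W[t],"tray"); print("board z",np.nanmedian(z[t]))
rect(W[roi&(z>46)&(z<60)&(y<-165)&(y>-230)&(x>510)&(x<600)],"disc")
rect(W[roi&(z>70)&(z<95)&(x>500)&(y<-80)],"bar")
rect(W[roi&(z>28)&(z<38)&(y<-110)&(x>560)],"wall")
for l in("disc_mid","disc_top","bar_end"):
    for r in m.find_in("wrist",l): 
        c,k=map(int,r["location"]); print(l,r["score"],c,k,W[k,c].round(1))
print(m.sense()["t"])
E
```

```text
13.002562375826084 87.54417657852173 [601.31621018 256.5023258   76.10263775]
13.30773536462907 87.56613492965698 [ 1.13723857  0.37601338 -2.30500477] 5.6583
tray 19127 [511.1 -97.9] [219.3 330.1] 5.02 [500.1 -18.9   9.9]
board z 9.901414428497276
disc 587 [ 548.1 -196.5] [43.3 39.9] 36.69 [ 547.3 -194.6   50.9]
bar 473 [ 593.  -109.1] [53.  22.4] 4.03 [ 596.6 -108.    77.5]
wall 380 [ 582.  -167.1] [114.2  37. ] 88.21 [ 589.5 -181.2   31.7]
disc_top 0.84 400 256 [ 687.3 -190.8   12.3]
disc_top 0.67 322 271 [ 546.4 -194.1   53.3]
disc_top 0.61 388 302 [ 695.3 -283.8   14.3]
disc_top 0.36 353 323 [ 642.2 -332.4   13. ]
bar_end 0.91 307 127 [505.5 -12.1   8.9]
7.2
```

View pics/w2.png

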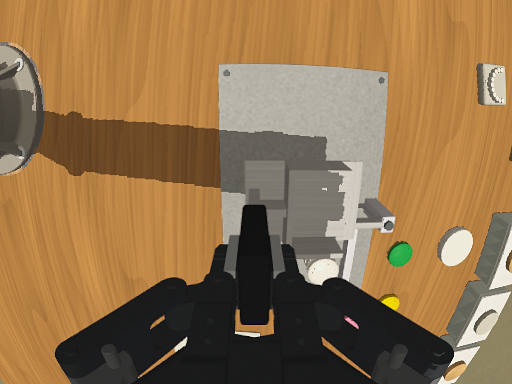

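```bash
cat >> h.py <<'E'
A=0.0868; C=np.array([510.5,-101.])
Rz=np.array([[np.cos(A),-np.sin(A)],[np.sin(A),np.cos(A)]])
def tcp(bx,by,h): return [*(C+Rz@np.array([bx-53,by])),86+h]
def where():
    s=m.sense(); b=Rz.T@(np.array(s["ee_pos"][:2])-C)
    print("scoop",(b+[53,0]).round(1),"h",round(s["ee_pos"][2]-86,2),"F",(Rz.T@np.array(s["contact_force"][:2])).round(1),np.round(s["contact_force"][2],1),"t",round(s["t"],2),"g",round(s["grip_width"],2))
E
python3 - <<'E'
from h import *
st=Rz.T@(np.array([548.5,-197.])-C); print("stack",st)
y=st[1]; np.save("y.npy",y)
x0=st[0]-22-32-14
m.move_linear(tcp(x0,y,100),q(A),rate=150)
m.move_linear(tcp(x0,y,10),rate=120); m.dwell(.2); where()
print(m.move_linear(tcp(x0,y,-4),rate=12,stop_force=4)); where()
m.dwell(.2); where()
p,W=wrist(); save("w3",p)
E
```

```text
stack [ 29.53459891 -98.93284322]
scoop [-37.9 -99.1] h 10.69 F [-0.9  0.2] -1.8 t 9.5 g 12.81
True
scoop [-38.7 -98.9] h 0.01 F [-0.8  1. ] 4.2 t 10.32 g 12.87
scoop [-38.7 -98.9] h 0.01 F [0.4 0.6] 5.0 t 10.52 g 13.23
```

View pics/w3.png

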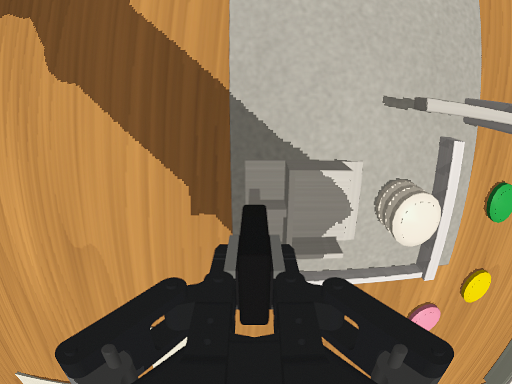

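```bash
python3 - <<'E'
from h import *
y=float(np.load("y.npy"))
print(m.move_linear(tcp(10,y,-0.3),rate=45,stop_force=20)); where()
for x in (20,26,30,31.5):
    r=m.move_linear(tcp(x,y,-0.3),rate=25,stop_force=20); where()
    if r: break
p,W=wrist(); save("w4",p)
E
```

```text
True
scoop [-38.2 -99. ] h 0.44 F [-1.9  0.5] 4.6 t 10.92 g 12.83
scoop [-37.7 -99.1] h 0.96 F [-1.1  1.5] 5.0 t 11.53 g 12.86
```

View pics/w4.png

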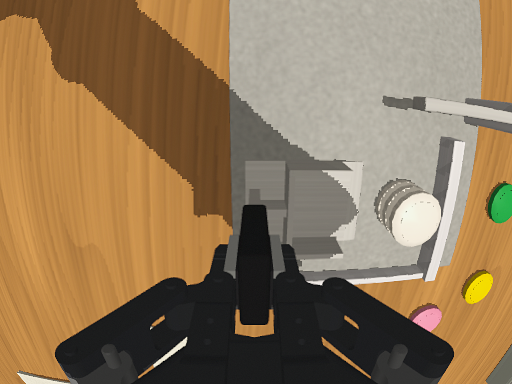

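```bash
python3 - <<'E'
from h import *
y=float(np.load("y.npy"))
m.move_linear(tcp(-35,y,0.7),rate=20); where()
m.move_linear(tcp(-31,y,0.4),rate=20); where()
print(m.move_linear(tcp(-26,y,0.2),rate=20,stop_force=40)); where()
E
```

```text
scoop [-37.1 -99.1] h 1.29 F [-7.8  1.9] 12.7 t 11.9 g 13.37
scoop [-36.3 -99.1] h 1.58 F [-15.5   4.8] 28.1 t 12.25 g 12.66
False
scoop [-33.  -99.2] h 1.75 F [-19.9   5.7] 34.9 t 12.65 g 12.88
```

```bash
python3 - <<'E'
from h import *
y=float(np.load("y.npy"))
m.move_linear(tcp(-33,y,5),rate=20); m.dwell(.2); where()
s=m.sense(); print(R.from_quat(s["eef_rot"]).as_matrix().round(4).tolist(), np.round(s["wrist_torque"],2))
print(m.move_linear(tcp(-33,y,-3),rate=8,stop_force=1.5)); where(); m.dwell(.2);where()
s=m.sense(); print(R.from_quat(s["eef_rot"]).as_matrix().round(4).tolist(), np.round(s["wrist_torque"],2))
m.move_linear(tcp(-31,y,1),rate=8); where()
m.dwell(.2); where()
E
```

```text
scoop [-32.9 -98.8] h 4.85 F [ 0.7 -1.5] -2.5 t 13.43 g 13.07
[[-0.0853, 0.9962, -0.0156], [0.9963, 0.0854, 0.0053], [0.0066, -0.0151, -0.9999]] [-0.02  0.04  0.02]
True
scoop [-33.2 -98.9] h 1.09 F [0.  0.8] 3.9 t 14.01 g 12.67
scoop [-33.3 -98.8] h 1.03 F [-1.7  0.7] 6.8 t 14.21 g 13.31
[[-0.0849, 0.9963, -0.0158], [0.9964, 0.085, 0.0056], [0.0069, -0.0153, -0.9999]] [-0.02 -0.22 -0.03]
scoop [-32.8 -98.9] h 1.42 F [-6.6  1.8] 11.1 t 14.75 g 12.96
scoop [-32.7 -98.9] h 1.43 F [-6.   1.7] 11.5 t 14.95 g 12.7
```

```bash
cat >> h.py <<'E'
def go(bx,by,h,rate,sf=None,pitch=0.0):
    # pitch>0: nose up, rotation about tool x axis (board y) 
    M=R.from_rotvec(-pitch*np.array([-np.sin(A),np.cos(A),0]))*R.from_quat(q(A))
    r=m.move_linear(tcp(bx,by,h),M.as_quat(),rate=rate,stop_force=sf); where()
    yt=R.from_quat(m.sense()["eef_rot"]).as_matrix()[:,1]; print("  nose up",yt[2].round(4),"yaw",np.arctan2(yt[1],yt[0]).round(4),r); return r
E
python3 - <<'E'
from h import *
y=float(np.load("y.npy"))
go(-36,y,6,20); m.dwell(.3); go(-36,y,4,20)
go(-36,y,-3,8,1.5); m.dwell(.1); where()
E
```

```text
scoop [-36.1 -98.7] h 5.88 F [0.4 0.4] -2.2 t 15.45 g 12.86
  nose up -0.0 yaw 0.087 False
scoop [-36.1 -98.9] h 3.78 F [ 0.1 -0.8] -2.4 t 16.0 g 13.22
  nose up -0.0005 yaw 0.0868 False
scoop [-36.1 -98.9] h -0.01 F [-0.7  1.3] 4.5 t 16.57 g 13.11
  nose up -0.0002 yaw 0.0867 True
scoop [-36.1 -98.9] h -0.02 F [-0.2  0.3] 5.8 t 16.67 g 13.06
```

```bash
python3 - <<'E'
from h import *
y=float(np.load("y.npy"))
for x in (-31,-26,-20,-10):
    go(x,y,0.3,25,35,pitch=0.004)
    if abs(m.sense()["contact_force"][2])>25: break
E
```

```text
scoop [-31.  -98.8] h 0.03 F [-0.  -0.2] -1.7 t 17.07 g 12.97
  nose up 0.0038 yaw 0.087 False
scoop [-25.7 -98.7] h 0.1 F [-0.2 -0.2] -1.7 t 17.42 g 12.86
  nose up 0.0041 yaw 0.0872 False
scoop [-19.7 -98.8] h 0.2 F [-0.6 -0.2] -2.2 t 17.81 g 12.85
  nose up 0.0041 yaw 0.0872 False
scoop [ -9.7 -98.9] h 0.3 F [-0.  -0.1] -2.0 t 18.36 g 12.84
  nose up 0.0042 yaw 0.0869 False
```

```bash
python3 - <<'E'
from h import *
y=float(np.load("y.npy"))
for x in (0,10,18,24,28,30.5):
    r=go(x,y,0.1,30,35,pitch=0.002)
    if r or np.hypot(*m.sense()["contact_force"][:2])>25: break
p,W=wrist(); save("w5",p)
E
```

```text
scoop [ -5.1 -99.1] h 0.65 F [-14.5   2.7] 18.0 t 18.84 g 13.11
  nose up -0.0075 yaw 0.0852 False
scoop [ 10.2 -99. ] h 0.05 F [-1.5 -0.6] -0.1 t 19.32 g 12.88
  nose up 0.0019 yaw 0.0871 False
scoop [ 16.  -99.3] h 0.33 F [-6.4  0.3] 6.6 t 19.74 g 12.81
  nose up -0.0018 yaw 0.0862 False
scoop [ 19.  -99.5] h 0.66 F [-14.5   2. ] 16.7 t 20.09 g 12.78
  nose up -0.007 yaw 0.0852 False
scoop [ 21.7 -99.7] h 0.83 F [-19.1   1.6] 20.1 t 20.38 g 12.84
  nose up -0.0093 yaw 0.0848 False
scoop [ 22.  -99.7] h 1.07 F [-22.9   3.2] 28.2 t 20.62 g 13.18
  nose up -0.0132 yaw 0.0843 False
```

View pics/w5.png

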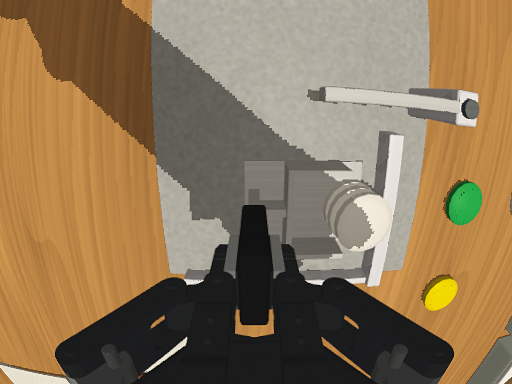

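```bash
python3 - <<'E'
from h import *
y=float(np.load("y.npy"))
go(22,y,0.3,20,None,pitch=0.010)
for x in (26,29,31):
    r=go(x,y,0.3,25,40,pitch=0.012)
    if r or np.hypot(*m.sense()["contact_force"][:2])>28: break
E
```

```text
scoop [ 21.1 -99.2] h 0.08 F [-4.3 -2.5] -0.4 t 21.25 g 13.17
  nose up 0.0078 yaw 0.0871 False
scoop [ 23.6 -99. ] h 0.02 F [-8.9 -0.9] 5.2 t 21.56 g 12.77
  nose up 0.0067 yaw 0.0866 False
scoop [ 25.8 -98.8] h 0.05 F [-11.6   1.2] 7.8 t 21.82 g 12.97
  nose up 0.0053 yaw 0.0862 False
scoop [ 27.2 -98.7] h 0.09 F [-12.7   1. ] 9.8 t 22.07 g 13.22
  nose up 0.0043 yaw 0.086 False
```

```bash
python3 - <<'E'
from h import *
y=float(np.load("y.npy"))
for x in (33,35,37):
    r=go(x,y,0.4,25,40,pitch=0.014)
    b=(Rz.T@(np.array(m.sense()["ee_pos"][:2])-C))[0]+53
    if r or b>31.3 or np.hypot(*m.sense()["contact_force"][:2])>28: break
p,W=wrist(); save("w6",p); np.save("w6.npy",W)
E
```

```text
scoop [ 31.3 -98.7] h 0.09 F [-1.3  0.1] -3.8 t 22.32 g 13.06
  nose up 0.0106 yaw 0.0861 False
```

View pics/w6.png

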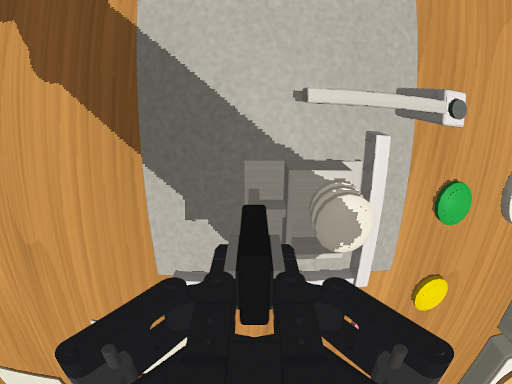

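```bash
python3 - <<'E'
from h import *
y=float(np.load("y.npy"))
go(27,y,0.8,20,None,pitch=0.012)
go(27,y,15.5,30,None,pitch=0.006)
m.dwell(.2); where()
p,W=wrist(); save("w7",p)
x,yy,z=W[...,0],W[...,1],W[...,2]
k=(x>490)&(x<600)&(yy<-150)&(yy>-240)&(z>62)&(z<76); rect(W[k],"top disc")
print("board",Rz.T@(np.median(W[k][:,:2],0)-C),np.nanmedian(z[k]))
E
```

```text
scoop [ 27.9 -98.7] h 0.96 F [-0.1 -0.4] -3.2 t 22.82 g 12.94
  nose up 0.0135 yaw 0.0873 False
scoop [ 27.  -98.9] h 15.59 F [-0.1 -0.5] -4.0 t 23.47 g 13.09
  nose up 0.0062 yaw 0.0869 False
scoop [ 26.8 -98.8] h 15.34 F [-0.4  0.1] -3.7 t 23.67 g 12.95
top disc 2823 [ 539.  -202.2] [77.5 43.4] 13.1 [ 553.2 -196.    69.2]
board [ 33.92189358 -97.93762941] 69.8435183938844
```

View pics/w7.png

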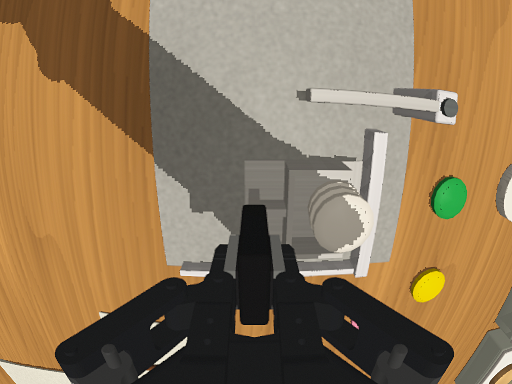

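```bash
python3 - <<'E'
from h import *
y=float(np.load("y.npy"))
go(27,-60,15,60,None,pitch=0.004)
go(27,30,15,45,None,pitch=0.004)
go(27,75,15,70,None,pitch=0.004)
p,d=m.capture("top"); save("t2",p[140:290,200:400].repeat(3,0).repeat(3,1))
W=cloud("top",d)
for yy in(1,):
  B=(W[...,:2]-C)@Rz; z=W[...,2]
  k=(abs(B[...,0])<60)&(B[...,1]<-5)&(B[...,1]>-160)&(z>17)&(z<62); k2=k&(B[...,0]<60)
  print("tray disc",k2.sum(),np.median(B[k2],0),np.nanpercentile(z[k2],[10,50,90]))
  k=(abs(B[...,0]-32)<20)&(abs(B[...,1]-75)<25); print("scoop disc z",np.nanpercentile(z[k],[5,50,90,99]))
where()
E
```

```text
scoop [ 27.1 -60.3] h 15.16 F [ 0.2 -0.4] -3.3 t 24.52 g 13.17
  nose up 0.0044 yaw 0.0867 False
scoop [27.  29.8] h 15.02 F [-0.1 -0.1] -3.3 t 26.67 g 13.24
  nose up 0.0041 yaw 0.0864 False
scoop [27.  74.7] h 15.09 F [ 0.2 -0.1] -3.1 t 27.46 g 13.03
  nose up 0.0042 yaw 0.0866 False
tray disc 248 [ 26.23230275 -63.63654421] [19.7732926  22.33651698 24.8056856 ]
scoop disc z [ 51.27297465 443.92978352 463.29119481 466.39161076]
scoop [27.  74.4] h 15.06 F [ 0.2 -0.4] -3.2 t 27.51 g 13.01
```

View pics/t2.png

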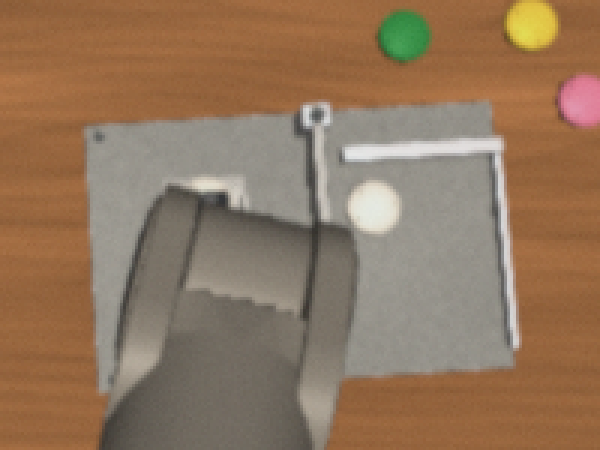

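```bash
python3 - <<'E'
from h import *
go(10,95,12,80,None)
go(10,95,3,40,None)
go(10,95,-3,10,2.5); m.dwell(.1); where()
m.grip(45); m.dwell(.3)
s=m.sense(); P=np.array(s["ee_pos"])
m.move_linear((P+[0,0,160]).tolist(),q(A),rate=120)
m.move_pose((P+[-20,-120,200]).tolist(),q(A))
p,W=wrist(); save("w8",p); print(m.sense()["t"])
B=(W[...,:2]-C)@Rz; z=W[...,2]
k=(abs(B[...,0]+43)<25)&(abs(B[...,1]-95)<40)&(z>105)&(z<122); Q=B[k]; print("handle",k.sum(),Q.mean(0),np.nanmedian(z[k]))
k=(abs(B[...,0]-17)<15)&(abs(B[...,1]-95)<15); print("discs z",np.nanpercentile(z[k],[10,50,90]))
E
```

```text
scoop [10.2 95. ] h 12.09 F [ 0.5 -0. ] -4.1 t 27.99 g 12.93
  nose up 0.0007 yaw 0.0873 False
scoop [ 9.7 94.7] h 2.58 F [ 0.5 -0.1] -2.5 t 28.37 g 12.85
  nose up -0.0009 yaw 0.0863 False
scoop [10. 95.] h -0.01 F [-0.9  0.1] 5.6 t 28.77 g 12.76
  nose up -0.0002 yaw 0.0868 True
scoop [10. 95.] h -0.01 F [-0.1  0.4] 5.3 t 28.88 g 13.18
31.6917
handle 60 [-47.90363436  89.56630621] 114.90413164501906
discs z [38.74102654 40.69397626 41.86551362]
```

View pics/w8.png

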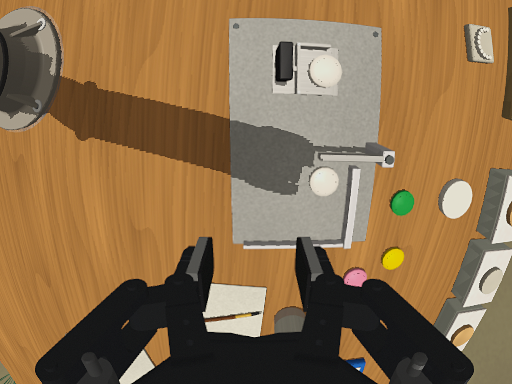

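The scoop stands upright on the bare end of the board at about (305,68) px. The disc tops are at z ≈ 41, which means two discs in the scoop. The third disc lies flat in the tray at (323,182), and the gripper is clear of everything.

```bash
python3 -c "
from bench import manip
print(manip.close_job())"
```

```text
the job is handed in; nothing more can be done
None
```

I handed the job in at about 32 s: the scoop stands upright on the bare end of the board with two discs, the third was knocked off by the bar and lies flat in the tray end, and the gripper is clear of everything.

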